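# Flip the round tray marker to its ringed face

## Robot

A 7-joint arm with a two-finger parallel gripper is mounted at the origin on the work surface. World frame = base frame: x ahead of the robot, y to its left, z up, the work surface at z = 0. Lengths are in mm, angles in rad, forces in N, time in s.
With the tool pointing down it reaches from about 350 to 900 mm from the base axis. Payload 19.9 kg.
Tool frame: the origin (TCP) lies midway between the tips of the shut fingers; the grasp point (between the pads) lies 19 mm behind it; z points along the fingers, y is the direction in which the jaws open and shut (so a half turn about z gives the same grasp; the last joint's range is limited). The gripper opens to 94 mm and grips with 3 to 60 N. Pads are 16 mm wide; open, the fingers measure 119 mm over their backs; the gripper's body (75 mm by 177 mm) begins 78 mm behind the grasp point.
Start: joints at [-1.21, 0.417, -0.01, 1.614, 0.005, 1.111, -0.053], TCP at [244.985, 574.962, 205.425] pointing down, gripper open.
Joint ranges: [-2.81, 2.81], [-0.39, 2.02], [-1.27, 1.25], [0.06, 2.57], [-1.19, 4.33], [0.19, 2], [-2.82, 2.82]. Speed limits (rad/s): [1.89, 1.89, 2.39, 2.39, 3.01, 3.01, 3.01].

## Interface

Orientations are given as a unit quaternion [w, x, y, z].
In Python, from cell import read_state, capture, camera_info, workorder gives the robot as it stands.
- The arm moves only by the tool drive_tool, never from a script. Its argument "series" is a list of rows, each a list of 7 numbers: the shift along the tool's x, y, z in cm, then the turn, a rotation vector about the tool's x, y, z in rad, then the opening, from 0 (shut) to 1 (fully open). A call has 1 to 10 rows; each row shifts and turns the pose as measured when the row begins, along the tool's axes as they then stand; what a row does not reach is not made up. A row lasts 1/10 s, in which the tool goes at most 50 mm and 8.59 degrees, less where a joint would pass 70% of its speed; a pose out of reach is approached as far as the arm can. A call with a gripper value outside its range is refused whole. The fingers move at their own pace and stop on an object; "grip_force" is the grip in N (left out, the last holds). Time passes only in rows, so rows that do not move let the fingers close. It gives the time, the measured TCP pose, the force and the opening at its end, in the units of the state.
- read_state(): the state, without advancing time (a new reading comes with each control period).
- capture(name): name is "scene" or "side" or "wrist"; returns (picture, depth): 384x512x3 uint8, red, green, blue; 384x512 float32, mm along the optical axis (not along the pixel's ray), 0 where there is no reading.
- camera_info(name): a dict with "K" (3x3 intrinsics, pixels), "R" (3x3) and "t" (3): a world point X has camera coordinates R X + t. Camera axes: x right, y down, z forward; pixel columns grow to the right and rows downward; lengths in mm; the calibration is good to about 2 mm. The wrist camera is an equidistant fisheye: a pixel r from the principal point sees the ray r / f radians off the axis. A picture is of the moment at which its call begins: read the wrist's pose just before it. camera_info takes no time and is no camera call; for the wrist camera it gives the pose at the moment of the call.
- workorder.close_job(): hands the job in, once; it reports no verdict.
The state is a dict: "t": time; "qpos": joint angles; "qd": joint speeds; "tau": joint torques, N m; "ee_pos": TCP position; "tcp_rot": TCP orientation; "force": force on the tool from outside, world axes, zero at the start; "wrist_torque": the same for the moment, N m; "grip_width": opening from 0.0 (shut) to 1.0 (fully open).
Only numpy, scipy, OpenCV 4.12 (cv2) and the standard library are available. Lean on these libraries where they do the work, as an engineer would, in place of code of your own. Each camera call takes 0.05 s, during which the arm holds its last target. There are 200 camera calls.

## Task

The seedling rolls have been watered: flip the round-plated marker on the bench half a turn over its pivot, so that its plate lies fully flat on the other side with the ringed face up. Do it by touch with the fingertips, without lifting or tipping the marker or shoving its stand away: pressing the tail pad down raises the plate, which can then be pushed on over and down. Leave the square-plated marker and everything else on the bench as they are, and finish clear of it all.

Things in the scene. Friction and masses are not known exactly. Their poses are not given: they have to be found in the camera images.
- round_stand: the flip marker with the round plate (loose, about 1 kg, stands on the bench by its weight). Origin: centre of the underside of its steel foot, 140 (x) by 70 (y) by 12 mm high; z up. Two upright aluminium cheeks (18 mm along x, 6 mm thick, centred at y = +-24 mm, up to 88 mm high) carry a horizontal hinge along y, 75 mm above the bench, directly over the origin. At the start the plate lies level out to +x of the hinge and the short tail pad sticks out to -x
- round_pivot (a point): point on the hinge line of the round marker, midway between the cheeks, 75 mm above the bench; axes as those of its stand
- round_paddle (a joint): angle of the round marker's paddle: 0 = plate level on the +x side of its stand, plain face up (as found, or raised up to 0.15); 1.57 = plate straight up; 3.14 = plate level on the -x side, ringed face up (the aim). End stops at 0 and 3.14. A stiff friction hinge (about 0.05 N m, no spring): the paddle, about 50 g, stays at any angle where it is left
- round_tail (a point): centre of the round marker's tail pad, 36.5 mm from the hinge line on the opposite side from the plate, in the same plane; the pad is 37 mm long (18 to 55 mm from the hinge line), 44 mm wide along the hinge, 5 mm thick. Pressing it down (about 2 N) raises the plate; below it there is free space down to the foot
- round_plate (a point): centre of the round plate: a white plastic disc 72 mm across, 5 mm thick, its centre 58 mm from the hinge line (far rim at 94 mm). One face is plain, the other has a grey ring 48 mm across, as good as flush. The plate's mid-plane passes through the hinge line
- square_stand: the flip marker with the square plate (loose, about 1 kg, stands on the bench by its weight). Origin: centre of the underside of its steel foot, 140 (x) by 70 (y) by 12 mm high; z up. Two upright aluminium cheeks (18 mm along x, 6 mm thick, centred at y = +-24 mm, up to 88 mm high) carry a horizontal hinge along y, 75 mm above the bench, directly over the origin. At the start the plate lies level out to +x of the hinge and the short tail pad sticks out to -x. To be left alone
- square_pivot (a point): point on the hinge line of the square marker, 75 mm above the bench; axes as those of its stand
- square_paddle (a joint): angle of the square marker's paddle, same meaning as for the round one; must stay as found
- square_plate (a point): centre of the square plate, 70 by 70 by 5 mm, 58 mm from its hinge line (far edge at 93 mm)
- beaker: glass beaker, 66 mm across, 85 mm high, origin under its centre; stands between the markers; leave alone
- dish: flat round clear dish, 92 mm across, 16 mm high, origin under its centre; leave alone
- spatula: narrow steel lab spatula, 140 mm long, 8 to 14 mm wide, 5 mm thick, lying flat along its x axis, origin under its middle; leave alone
- bottle: white bottle, 60 mm across, 160 mm high, origin under its centre; leave alone
- jar: clear jar, 68 mm across, 80 mm high, origin under its centre; leave alone
- roll: seedling roll: upright cylinder, beige below and white above, 62 mm across, 150 mm high with green blades up to 195 mm, origin under its centre; leave alone
- pot: square red-brown pot 75 by 75 by 75 mm with seedlings up to 130 mm, origin under its centre; leave alone
Mind the look-alikes: they are no part of the job. What is shaped like the round_stand but blue or pink is not meant.

How it is judged (in metres and radians):
On the way:
1. the round marker's plate is swung up off its side (past 0.5 rad, before or beyond upright) (value of joint round_paddle above 0.5 rad), for 0.1 s.
At the end, for the whole second after the job is handed in: The round marker's paddle is at rest at 2.97 rad or more (within 10 degrees of its far stop), its stand upright, at rest and within 30 mm of where it began; the square marker's paddle is below 0.3 rad and its stand within 20 mm; each bystander within 30 mm of where it began (value of joint round_paddle above 2.97 rad and velocity of joint round_paddle between -0.1 and 0.1 rad/s and angle between round_stand's own z axis and vertical below 0.05 rad and linear speed of round_stand below 0.02 m/s and distance of each of round_stand, beaker, dish, spatula, bottle, jar, roll, pot from where it was at the start of the episode below 0.03 m and value of joint square_paddle below 0.3 rad and distance of square_stand from where it was at the start of the episode below 0.02 m); the robot touches nothing.
It fails at once if a marker stand is lifted off the bench (height (world z) of any of round_stand, square_stand above 0.012 m).
It fails at once if the round marker's stand is tipped over 14 degrees, or shoved more than 30 mm (angle between round_stand's own z axis and vertical above 0.25 rad or distance of round_stand from where it was at the start of the episode above 0.03 m).
It fails at once if the square marker is disturbed: its paddle raised beyond 0.3 rad or its stand shifted over 20 mm (value of joint square_paddle above 0.3 rad or distance of square_stand from where it was at the start of the episode above 0.02 m).
It fails at once if a bystander is shifted by more than 30 mm or lifted (distance of any of beaker, dish, spatula, bottle, jar, roll, pot from where it was at the start of the episode above 0.03 m).
It also fails if it takes over 48 s, if anything falls off the work surface, if the arm or the gripper's body presses on something with over 40 N, if the wrist force passes 120 N, or if a joint passes its speed limit or range.

## Working session

There is one attempt and no reset: what is moved stays moved. The work goes in short steps, Python scripts to look and compute and a tool call to move; the robot and the scene stay as the last step left them, time stands still between calls to the robot, and variables do not carry over. Pictures are saved under pics/ and viewed, about 8 in all and at most 12, crops included, and the job is handed in when it is done.

Besides the shell and the picture viewer there is one more tool, called after "Request:" by a JSON object that holds its "method" and its "body". drive_tool: Moves the arm, as the interface text tells. Its arguments: {"type":"object","properties":{"series":{"type":"array","items":{"type":"array","items":{"type":"number"}}},"grip_force":{"type":"number"}},"required":["series"]}

```bash
mkdir -p pics; ls
python3 - <<'E'
from cell import *
import cv2,numpy as np
print(read_state())
a=[]
for n in("scene","side"):
    p,d=capture(n); np.savez(f"pics/{n}0.npz",p=p,d=d); cv2.imwrite(f"pics/{n}0.png",p[:,:,::-1]); c=camera_info(n); print(n,c)
    a.append(p[:,:,::-1])
E
```

```text
pics
{'t': 0.0, 'qpos': array([-1.20951363,  0.41794758, -0.01029773,  1.61416414,  0.0047099 ,
        1.11068389, -0.05300316]), 'qd': array([ 0.00108155,  0.00098723,  0.00036045,  0.0008902 , -0.00013828,
        0.00058968, -0.00048265]), 'tau': array([ 6.63472329e-04, -8.51264405e+01,  6.38912860e-01, -4.25962579e+01,
       -4.88683500e-02,  1.90644746e-02,  1.59637179e-04]), 'ee_pos': array([244.86063094, 574.63853888, 204.8460004 ]), 'tcp_rot': array([-6.83727768e-05,  2.00030453e-01,  9.79789503e-01, -5.85800117e-04]), 'force': array([ 0.03517225, -0.51149469,  0.20187064]), 'wrist_torque': array([0.01878682, 0.05811025, 0.03835191]), 'grip_width': 1.00100406170059}
scene {'K': array([[416.30470838,   0.        , 263.83021148],
       [  0.        , 416.30470838, 194.80665109],
       [  0.        ,   0.        ,   1.        ]]), 'R': array([[ 0.69842738,  0.71568035, -0.00091265],
       [ 0.49706105, -0.48599504, -0.7188457 ],
       [-0.51490728,  0.50160787, -0.69516907]]), 't': array([-334.64316311, -211.03944554, 1531.7877318 ])}
side {'K': array([[367.26901017,   0.        , 256.98803164],
       [  0.        , 367.26901017, 193.15678487],
       [  0.        ,   0.        ,   1.        ]]), 'R': array([[-0.9841281 , -0.17590476, -0.02343941],
       [-0.07371213,  0.52534946, -0.84768772],
       [ 0.16142619, -0.83250553, -0.52997748]]), 't': array([ 493.63223902,  123.48249101, 1126.75264977])}
```

View pics/scene0.png

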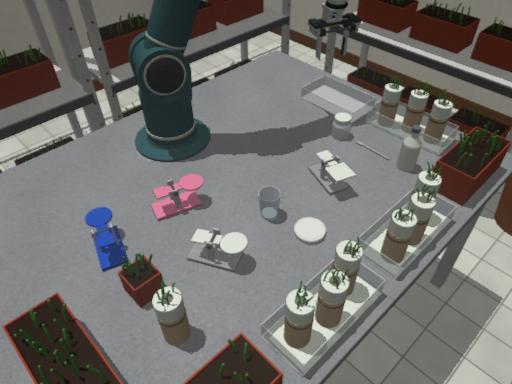

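View pics/side0.png

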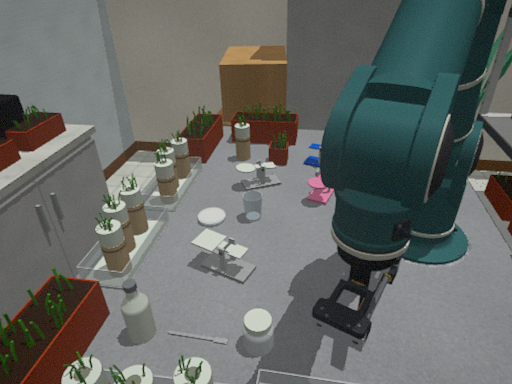

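Candidates in the scene view are white/grey round (218,245), pink round (178,195), blue round (103,235) and white square (332,172). The white round one fits; pink and blue are look-alikes. I'll measure it and confirm it in an enlarged crop.

```bash
cat > h.py <<'E'
import numpy as np,cv2
from cell import camera_info
def pts(n,d):
    c=camera_info(n);K,R,t=c["K"],c["R"],c["t"]
    v,u=np.mgrid[:384,:512]
    P=np.stack([(u-K[0,2])/K[0,0]*d,(v-K[1,2])/K[1,1]*d,d],-1)
    return (P-t)@R   # R^T(P-t)
def ray(n,uv,z):
    c=camera_info(n);K,R,t=c["K"],c["R"],c["t"]
    o=-R.T@t; r=R.T@np.linalg.inv(K)@np.array([*uv,1.]); return o+r*(z-o[2])/r[2]
def proj(n,X):
    c=camera_info(n);x=c["K"]@(c["R"]@np.asarray(X)+c["t"]);return x[:2]/x[2]
E
python3 - <<'E'
from h import *
for n,box in(("scene",(185,220,255,275)),("side",(228,155,290,195))):
    z=np.load(f"pics/{n}0.npz");p,d=z["p"],z["d"];X=pts(n,d)
    u0,v0,u1,v1=box
    m=np.zeros((384,512),bool);m[v0:v1,u0:u1]=1
    m&=d>0
    top=m&(X[...,2]>60)&(X[...,2]<100)
    foot=m&(X[...,2]>5)&(X[...,2]<20)
    for nm,k in(("top",top),("foot",foot)):
        q=X[k]; print(n,nm,len(q),q.mean(0).round(1),q.min(0).round(),q.max(0).round(), cv2.minAreaRect(q[:,:2].astype(np.float32)))
    white=m&(p.min(-1)>(170 if n=="scene" else 150))
    nn,l,s,c=cv2.connectedComponentsWithStats(white.astype(np.uint8))
    for i in range(1,nn):
        if s[i,4]>15: 
            q=X[l==i];print("white",s[i],c[i].round(1),ray(n,c[i],77).round(1),'depthpts',np.median(q,0).round(1))
    cr=cv2.resize(p[v0-5:v1+5,u0-5:u1+5,::-1],None,fx=7,fy=7,interpolation=cv2.INTER_CUBIC)
    cv2.imwrite(f"pics/crop_{n}.png",cr)
# other things near: height-map list
z=np.load("pics/scene0.npz");X=pts("scene",z["d"])
m=(z["d"]>0)&(X[...,2]>8)
k=m&(abs(X[...,0]-500)<400)&(abs(X[...,1])<600)
nn,l,s,c=cv2.connectedComponentsWithStats(k.astype(np.uint8))
for i in range(1,nn):
    if s[i,4]>60:
        q=X[l==i];print(c[i].round(),np.percentile(q,2,axis=0).round(),np.percentile(q,98,axis=0).round())
E
```

```text
scene top 905 [ 551.7 -227.    78.6] [ 469. -282.   61.] [ 615. -174.   89.] ((547.6547241210938, -231.94544982910156), (148.51097106933594, 72.75884246826172), 34.510887145996094)
scene foot 828 [ 536.6 -243.8   11. ] [ 458. -300.    5.] [ 608. -108.   20.] ((509.37640380859375, -195.2880096435547), (141.78390502929688, 169.9861297607422), 26.101533889770508)
white [191 229  22  14 215] [201.7 235.7] [ 504.8 -252.7   77. ] depthpts [ 502.1 -251.5   74.7]
white [213 232  35  21 505] [231.5 241.7] [ 574.8 -210.    77. ] depthpts [ 577.8 -213.    80.7]
side top 362 [ 545.5 -185.5   77.3] [ 475. -276.   61.] [617. -18.  88.] ((519.010986328125, -144.32846069335938), (147.99826049804688, 241.22015380859375), 19.895465850830078)
side foot 456 [ 536.6 -268.7   10.5] [ 451. -455.    5.] [ 670. -170.   20.] ((547.5324096679688, -308.5401306152344), (219.1971893310547, 272.15594482421875), 5.696004867553711)
white [235 162  25  10 177] [246.2 166.6] [ 579.  -216.9   77. ] depthpts [ 583.  -215.1   79. ]
white [261 162  16   6  75] [268.  164.5] [ 501.5 -243.7   77. ] depthpts [ 503.8 -251.    72.5]
white [265 174  15  11  70] [273.  178.5] [ 468.3 -142.2   77. ] depthpts [ 484.4 -261.2    9.5]
[189.   5.] [100.  50. 453.] [109. 100. 495.]
[327.  21.] [192. 484. 225.] [281. 591. 419.]
[333. 112.] [142. 419.  10.] [449. 593.  81.]
[404. 138.] [441. 439.  10.] [717. 599. 158.]
[376. 246.] [ 787. -311.   12.] [896. 577. 181.]
[190. 149.] [101. -81.   8.] [135.  71.  16.]
[331. 171.] [478. 176.   9.] [629. 259.  83.]
[177. 195.] [ 258. -263.    8.] [ 344. -119.   82.]
[269. 201.] [488. -49.  12.] [549.  12.  85.]
[139. 277.] [ 233. -475.    9.] [ 672. -391.  162.]
[309. 229.] [612. -30.  11.] [694.  53.  21.]
[217. 248.] [ 475. -284.    9.] [ 610. -182.   85.]
[235. 365.] [ 791. -501.  100.] [ 895. -372.  145.]
```

View pics/crop_scene.png

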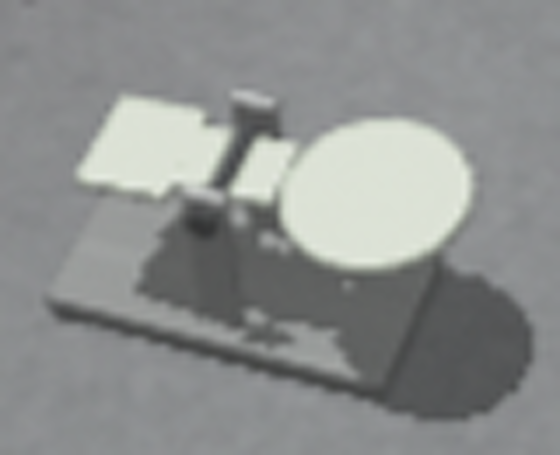

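The crop shows the white round marker: plate centre about (233.7,242.6), tail pad (202,236), cheek tops (216.4,229.3) and (209,243.1). It is grey-footed with a white disc, so it is the one meant.

Run:
```python
from h import *
pl=ray("scene",(233.7,242.6),80); c1=ray("scene",(216.4,229.3),88);c2=ray("scene",(209,243.1),88)
print(pl,c1,c2,"mid",(c1+c2)/2,"sep",np.linalg.norm(c1-c2), np.degrees(np.arctan2(*(c1-c2)[[1,0]]))-90)
# foot corners z=12 : left(48,300) right(382,388) , far right(440,250), far-left(95,200)
for uv in((48,300),(382,388),(440,250)):print(ray("scene",(180+uv[0]/7,215+uv[1]/7),12).round(1))
# disc fit: height from depth, upper surface points
z=np.load("pics/scene0.npz");X=pts("scene",z["d"]);p=z["p"]
m=np.zeros((384,512),np.uint8);m[225:256,185:255]=1;m&=(p.min(-1)>170).astype(np.uint8)
q=X[(m>0)]; q=q[q[:,2]>60]
A=np.c_[q[:,:2],np.ones(len(q))];s=np.linalg.lstsq(A,q[:,2],rcond=None)[0];print("plane",s)
piv=(c1+c2)/2
```

```text
[ 582.86429719 -209.4318703    80.        ] [ 522.57409163 -216.28232368   88.        ] [ 545.37868198 -259.53194861   88.        ] mid [ 533.9763868  -237.90713614   88.        ] sep 48.893551694442074 27.801710327267983
[ 490.  -300.1   12. ]
[ 610.5 -235.4   12. ]
[ 577.4 -175.9   12. ]
plane [   0.59961344   -0.83386533 -439.5383412 ]
```

Request:
{"method": "drive_tool", "body": {"series": [[-2.8,-3.3,-1,0,0,0,0],[-2.8,-3.3,-1,0,0,0,0],[-2.8,-3.3,-1,0,0,0,0],[-2.8,-3.3,-1,0,0,0,0],[-2.8,-3.3,-1,0,0,0,0],[-2.8,-3.3,0,0,0,0,0],[-2.8,-3.3,0,0,0,0,0],[-2.8,-3.3,0,0,0,0,0],[-2.8,-3.3,0,0,0,0,0],[-2.8,-3.3,0,0,0,0,0]], "grip_force": 20}}

```text
t: 1.1
ee_pos: [373.8, 148.9, 254.1]
tcp_rot: [-0.002, 0.196, 0.981, -0.002]
force: [1.3, 0.7, -0.9]
grip_width: 0.187
```

Request:
{"method": "drive_tool", "body": {"series": [[-2.8,-3.3,0,0,0,0,0],[-2.8,-3.3,0,0,0,0,0],[-2.8,-3.3,0,0,0,0,0],[-2.8,-3.3,0,0,0,0,0],[-2.8,-3.3,0,0,0,0,0],[-2.8,-3.3,0,0,0,0,0],[-2.8,-3.3,0,0,0,0,0],[-2.8,-3.3,0,0,0,0,0],[-2.8,-3.3,0,0,0,0,0],[0,0,0,0,0,0.14,0]]}}

```text
t: 2.1
ee_pos: [492.6, -243.7, 254.7]
tcp_rot: [-0.001, 0.264, 0.965, -0.002]
force: [-0.8, 0.8, 0.0]
grip_width: 0.005
```

Request:
{"method": "drive_tool", "body": {"series": [[0,0,0,0,0,0.15,0],[0,0,0,0,0,0.15,0],[0,0,0,0,0,0.15,0],[0,0,0,0,0,0.15,0],[0,0,0,0,0,0.15,0],[0,0,0,0,0,0.15,0],[0,0,0,0,0,0.15,0],[0,0,0,0,0,0.15,0],[0,0,0,0,0,0.15,0],[0,0,0,0,0,0.15,0]]}}

```text
t: 3.1
ee_pos: [490.5, -245.4, 252.0]
tcp_rot: [-0.001, 0.852, 0.524, -0.004]
force: [1.1, 0.1, -0.6]
grip_width: 0.004
```

Request:
{"method": "drive_tool", "body": {"series": [[0,0,0,0,0,0.15,0],[0,0,0,0,0,0.15,0],[0,0,0,0,0,0.15,0],[0,0,0,0,0,0.15,0],[0,0,0,0,0,0,0]]}}

```text
t: 3.6
ee_pos: [490.1, -244.4, 250.9]
tcp_rot: [0.0, 0.969, 0.247, -0.005]
force: [-0.4, -0.3, -0.3]
grip_width: 0.005
```

```bash
cat > w.py <<'E'
import sys
from h import *
from cell import *
from scipy.spatial.transform import Rotation as Ro
def state(piv=(533.8,-238),yaw=28.4):
    s=read_state();q=s["tcp_rot"];M=Ro.from_quat([q[1],q[2],q[3],q[0]]).as_matrix()
    a=np.radians(yaw);u=np.array([np.cos(a),np.sin(a)]);v=np.array([-u[1],u[0]])
    d=s["ee_pos"][:2]-np.array(piv)
    print("t",s["t"],"marker frame x,y,z:",(d@u).round(1),(d@v).round(1),s["ee_pos"][2].round(1),"toolx yaw",np.degrees(np.arctan2(M[1,0],M[0,0])).round(1),"zaxis",M[:,2].round(3),"F",s["force"].round(1),"q",s["qpos"].round(2))
E
python3 - <<'E'
from w import *
state()
p,d=capture("wrist");c=camera_info("wrist");print(c)
cv2.imwrite("pics/w1.png",cv2.resize(p[:,:,::-1],(768,576)))
# predicted pivot, tail, plate pixels (equidistant), at 768 scale
for X in((533.8,-238,75),(501.7,-255.4,75),(584.8,-210.4,78),(522.4,-216.9,88),(545.2,-259.1,88)):
    x=c["R"]@np.array(X)+c["t"];th=np.arctan2(np.hypot(x[0],x[1]),x[2]);K=c["K"];k=th/np.hypot(x[0],x[1])
    print(X,(1.5*np.array([K[0,2]+K[0,0]*k*x[0],K[1,2]+K[1,1]*k*x[1]])).round())
E
```

```text
t 3.6 marker frame x,y,z: -41.5 15.2 250.9 toolx yaw 28.7 zaxis [-0.01  -0.003 -1.   ] F [-0.4 -0.3 -0.3] q [-0.5   0.46  1.2   1.77 -0.45  1.23 -0.25]
{'K': array([[297.31863964,   0.        , 252.66113423],
       [  0.        , 297.31863964, 191.25786919],
       [  0.        ,   0.        ,   1.        ]]), 'R': array([[ 0.48494701, -0.87453964, -0.00261121],
       [-0.84344017, -0.46848687,  0.26292342],
       [-0.23116027, -0.12530153, -0.96481317]]), 't': array([-450.48545151,  257.48899788,  516.0497948 ])}
(533.8, -238, 75) [400. 209.]
(501.7, -255.4, 75) [399. 254.]
(584.8, -210.4, 78) [401. 136.]
(522.4, -216.9, 88) [369. 211.]
(545.2, -259.1, 88) [431. 212.]
```

View pics/w1.png

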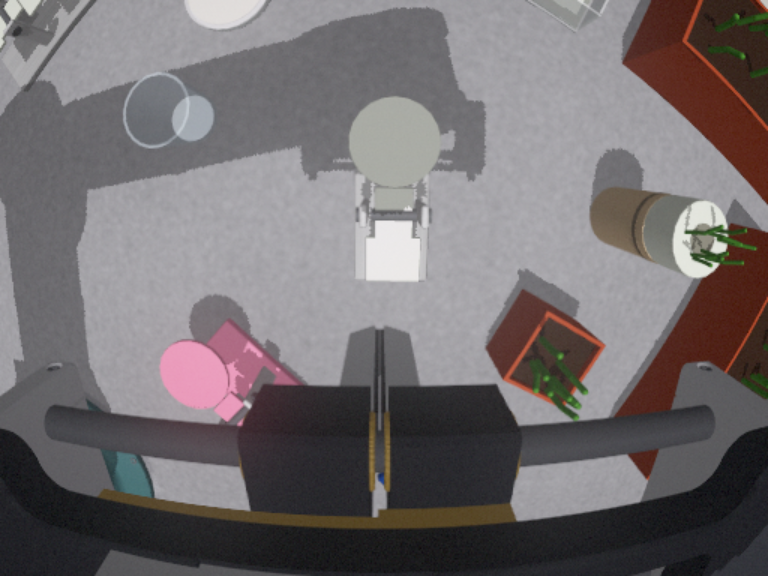

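The wrist view shows the white marker's tail pad at (394,250) and plate at (395,141). Both are within about 4 mm of my estimate. Moving down over the tail.

Request:
{"method": "drive_tool", "body": {"series": [[0.5,0.6,3,0,0,0,0],[0.4,0.6,3,0,0,0,0],[0,0,3,0,0,0,0],[0,0,3,0,0,0,0],[0,0,2,0,0,0,0],[0,0,0,0,0,0,0]]}}

```text
t: 4.25
ee_pos: [503.6, -250.5, 105.9]
tcp_rot: [-0.0, 0.964, 0.266, -0.004]
force: [0.1, -0.2, 1.1]
grip_width: 0.004
```

```bash
python3 -c "
from w import *;state()"
```

```text
t 4.25 marker frame x,y,z: -32.6 3.3 105.9 toolx yaw 30.8 zaxis [-0.009 -0.002 -1.   ] F [ 0.1 -0.2  1.1] q [-0.33  0.64  1.    1.88 -0.64  0.99 -0.08]
```

Good position. Press down in small steps.

Request:
{"method": "drive_tool", "body": {"series": [[0,0,1,0,0,0.03,0],[0,0,1,0,0,0,0],[0,0,1,0,0,0,0],[0,0,1,0,0,0,0],[0,0,0.5,0,0,0,0],[0,0,0.5,0,0,0,0],[0,0,0,0,0,0,0]]}}

```text
t: 4.95
ee_pos: [505.0, -251.3, 55.0]
tcp_rot: [0.001, 0.967, 0.253, -0.002]
force: [1.2, -1.0, -0.0]
grip_width: 0.009
```

```bash
python3 -c "
from w import *;state()"
```

```text
t 4.95 marker frame x,y,z: -31.7 2.0 55.0 toolx yaw 29.4 zaxis [-0.004 -0.003 -1.   ] F [ 1.2 -1.  -0. ] q [-0.28  0.71  0.93  1.9  -0.72  0.91 -0.05]
```

Request:
{"method": "drive_tool", "body": {"series": [[0,0,0.5,0,0,0,0],[0,0,0.5,0,0,0,0],[0,0,0.4,0,0,0,0],[0,0,0,0,0,0,0]]}}

```text
t: 5.35
ee_pos: [504.9, -251.6, 40.1]
tcp_rot: [0.001, 0.967, 0.253, -0.002]
force: [-0.8, -0.2, 0.2]
grip_width: 0.003
```

Run:
```python
from w import *
state()
p,d=capture("scene");X=pts("scene",d)
a=np.radians(28.4);u=np.array([np.cos(a),np.sin(a)]);D=X[...,:2]-[533.8,-238];mx=D@u;my=D@[-u[1],u[0]]
k=(p.min(-1)>120)&(d>0)&(abs(mx)<110)&(abs(my)<40)&(X[...,2]>95)&(X[...,2]<180)
q=np.c_[mx[k],X[...,2][k]];print(len(q),np.percentile(q,[1,50,99],axis=0).round())
cv2.imwrite("pics/s2.png",cv2.resize(p[190:290,150:290,::-1],None,fx=5,fy=5))
```

```text
t 5.35 marker frame x,y,z: -31.8 1.8 40.1 toolx yaw 29.4 zaxis [-0.004 -0.003 -1.   ] F [-0.8 -0.2  0.2] q [-0.26  0.73  0.91  1.91 -0.74  0.88 -0.03]
46 [[ 10. 108.]
 [ 34. 154.]
 [ 38. 161.]]
```

View pics/s2.png

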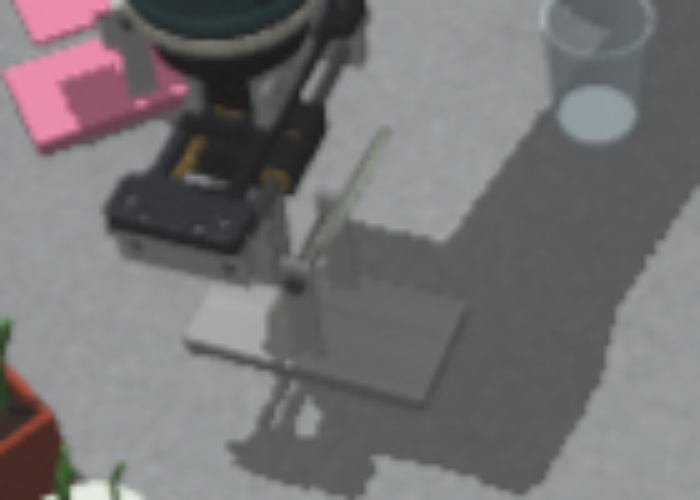

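The plate stands at about 65° (rim seen at crop (388,130)), and the foot has not moved. Lift clear, cross over, and come down on its far side.

Request:
{"method": "drive_tool", "body": {"series": [[0,0,-2,0,0,0,0],[0,0,-3,0,0,0,0],[0,0,-3,0,0,0,0],[0,0,-3,0,0,0,0],[0,0,-3,0,0,0,0],[0,0,-1.5,0,0,0,0],[0,0,0,0,0,0,0]]}}

```text
t: 6.1
ee_pos: [505.1, -250.5, 200.5]
tcp_rot: [-0.0, 0.967, 0.253, -0.003]
force: [0.6, -0.1, -0.8]
grip_width: 0.003
```

Request:
{"method": "drive_tool", "body": {"series": [[2.5,0,0,0,0,0,0],[3,0,0,0,0,0,0],[3,0,0,0,0,0,0],[2.5,0,0,0,0,0,0],[0,0,0,0,0,0,0]]}}

```text
t: 6.6
ee_pos: [603.1, -193.1, 194.2]
tcp_rot: [-0.002, 0.967, 0.253, -0.004]
force: [-1.0, 0.1, -0.2]
grip_width: 0.01
```

```bash
python3 -c "
from w import *;state()"
```

```text
t 6.6 marker frame x,y,z: 82.3 6.5 194.2 toolx yaw 29.3 zaxis [-0.009  0.002 -1.   ] F [-1.   0.1 -0.2] q [-0.43  0.67  1.04  1.62 -0.6   1.22 -0.32]
```

Request:
{"method": "drive_tool", "body": {"series": [[0,0.4,3,0,0,0,0],[0,0,3,0,0,0,0],[0,0,1,0,0,0,0],[-1.5,0,0,0,0,0,0],[-1.5,0,0,0,0,0,0],[-1,0,0,0,0,0,0],[-1,0,0,0,0,0,0],[-1,0,0,0,0,0,0],[-1,0,0,0,0,0,0],[0,0,0,0,0,0,0]]}}

```text
t: 7.6
ee_pos: [536.9, -233.9, 119.9]
tcp_rot: [-0.003, 0.968, 0.252, -0.005]
force: [0.7, 0.3, -0.1]
grip_width: 0.01
```

```bash
python3 -c "
from w import *;state()"
```

```text
t 7.6 marker frame x,y,z: 4.7 2.2 119.9 toolx yaw 29.2 zaxis [-0.012  0.004 -1.   ] F [ 0.7  0.3 -0.1] q [-0.36  0.67  1.01  1.81 -0.64  1.05 -0.16]
```

Request:
{"method": "drive_tool", "body": {"series": [[-1,0,0,0,0,0,0],[-1,0,0,0,0,0,0],[-1,0,0,0,0,0,0],[-0.8,0,0.4,0,0,0,0],[-0.8,0,0.4,0,0,0,0],[0,0,0,0,0,0,0]]}}

```text
t: 8.2
ee_pos: [493.4, -258.0, 111.8]
tcp_rot: [-0.003, 0.968, 0.252, -0.005]
force: [1.3, -0.4, 0.1]
grip_width: 0.004
```

Run:
```python
from w import *
state()
p,d=capture("scene")
cv2.imwrite("pics/s3.png",cv2.resize(p[190:290,150:290,::-1],None,fx=5,fy=5))
```

```text
t 8.2 marker frame x,y,z: -45.0 1.6 111.8 toolx yaw 29.2 zaxis [-0.011  0.003 -1.   ] F [ 1.3 -0.4  0.1] q [-0.32  0.63  1.02  1.88 -0.63  1.   -0.08]
```

View pics/s3.png

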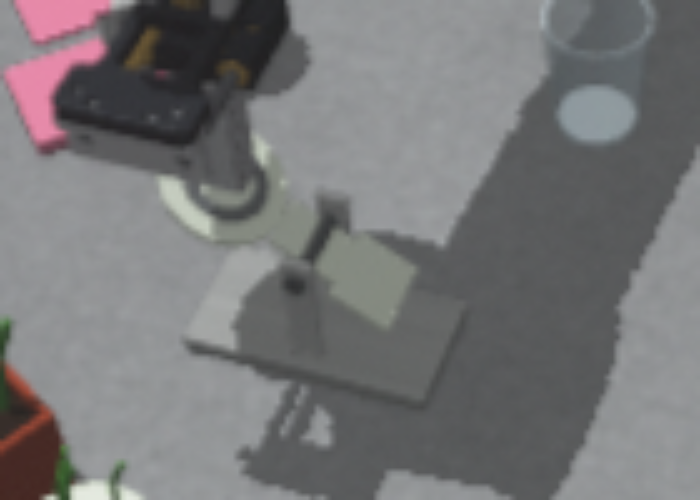

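The plate is now past upright on the tail side, ringed face up, with the finger on it near crop (235,185). Press down to the stop.

Request:
{"method": "drive_tool", "body": {"series": [[-0.6,0,0.8,0,0,0,0],[-0.4,0,0.8,0,0,0,0],[0,0,0.6,0,0,0,0],[0,0,0.4,0,0,0,0],[0,0,0.3,0,0,0,0],[0,0,0.2,0,0,0,0],[0,0,0.1,0,0,0,0]]}}

```text
t: 8.95
ee_pos: [484.7, -262.8, 77.2]
tcp_rot: [-0.003, 0.967, 0.253, -0.005]
force: [-7.0, 5.1, 26.3]
grip_width: -0.0
```

```bash
python3 -c "
from w import *;state()"
```

```text
t 8.95 marker frame x,y,z: -55.0 1.5 77.2 toolx yaw 29.3 zaxis [-0.012  0.003 -1.   ] F [-7.   5.1 26.3] q [-0.28  0.67  0.97  1.92 -0.68  0.94 -0.03]
```

It has reached the stop (26 N at z≈77). Lift straight off.

Request:
{"method": "drive_tool", "body": {"series": [[0,0,-0.5,0,0,0,0],[0,0,-2,0,0,0,0],[0,0,-3,0,0,0,0],[0,0,-3,0,0,0,0],[0,0,-4,0,0,0,0],[0,0,-4,0,0,0,0],[0,0,-2,0,0,0,0],[-2,0,0,0,0,0,0],[-2,0,0,0,0,0,0],[0,0,0,0,0,0,0]]}}

```text
t: 9.95
ee_pos: [450.9, -283.6, 270.7]
tcp_rot: [-0.003, 0.967, 0.254, -0.005]
force: [-0.2, 0.1, 0.4]
grip_width: 0.004
```

Run:
```python
from w import *
state()
p,d=capture("wrist");p2,d2=capture("scene");p3,_=capture("side")
cv2.imwrite("pics/f.png",np.vstack([np.hstack([cv2.resize(p[:,:,::-1],(400,300)),cv2.resize(p2[190:295,130:270,::-1],(400,300))]),np.hstack([cv2.resize(p2[:,:,::-1],(400,300)),cv2.resize(p3[145:205,215:295,::-1],(400,300))])]))
X=pts("scene",d2);a=np.radians(28.4);u=np.array([np.cos(a),np.sin(a)]);D=X[...,:2]-[533.8,-238];mx=D@u;my=D@[-u[1],u[0]]
k=(d2>0)&(mx<-25)&(mx>-100)&(abs(my)<40)&(X[...,2]>50)&(X[...,2]<130)
q=np.c_[mx[k],X[...,2][k]];print(len(q),q.min(0),q.max(0),"slope",np.polyfit(q[:,0],q[:,1],1))
p0=np.load("pics/scene0.npz")["p"]
for uv in((48,300),(382,388)):pass
df=cv2.absdiff(p0,p2).max(-1)>40
nn,l,s,c=cv2.connectedComponentsWithStats(df.astype(np.uint8));print([(list(map(int,s[i])),) for i in range(1,nn) if s[i,4]>25])
```

```text
t 9.95 marker frame x,y,z: -94.6 -0.7 270.7 toolx yaw 29.4 zaxis [-0.012  0.003 -1.   ] F [-0.2  0.1  0.4] q [-0.43  0.39  1.2   1.78 -0.38  1.25 -0.19]
459 [-96.98226274  70.41468987] [-25.56465165  84.13765932] slope [3.98619132e-03 7.73459722e+01]
[([97, 0, 75, 45, 1670],), ([308, 0, 53, 41, 896],), ([181, 2, 14, 10, 48],), ([100, 27, 7, 8, 44],), ([98, 34, 12, 32, 110],), ([341, 36, 7, 16, 75],), ([163, 43, 20, 7, 49],), ([315, 42, 6, 18, 71],), ([183, 45, 9, 12, 59],), ([139, 47, 23, 15, 126],), ([145, 55, 18, 15, 58],), ([166, 55, 20, 26, 69],), ([113, 62, 21, 19, 209],), ([189, 62, 6, 21, 76],), ([144, 71, 22, 24, 55],), ([125, 85, 53, 33, 519],), ([159, 110, 17, 23, 197],), ([217, 111, 117, 43, 2123],), ([177, 114, 14, 13, 73],), ([351, 117, 15, 10, 51],), ([124, 129, 56, 50, 992],), ([179, 154, 122, 139, 6003],), ([216, 261, 15, 8, 53],)]
```

View pics/f.png

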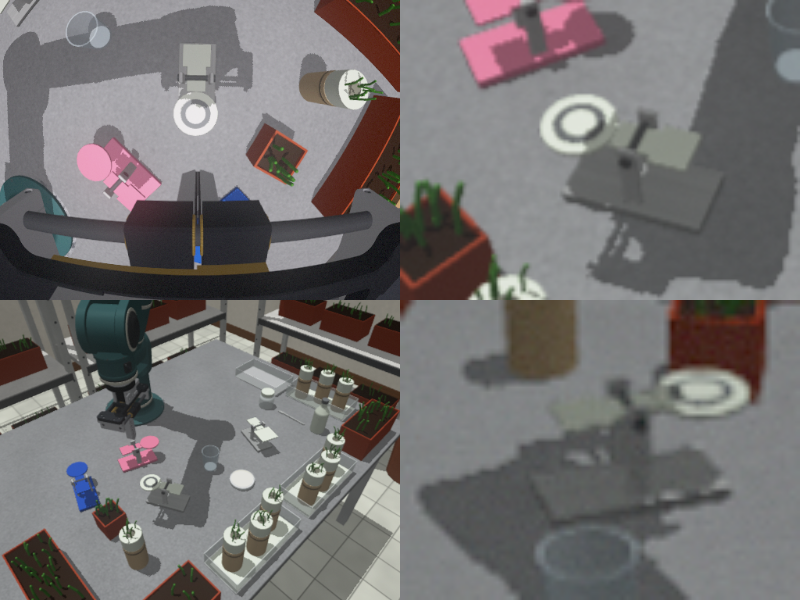

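The ringed plate lies flat on the far side (slope 0.004, top at 77 mm), the stand is in place, and the arm is clear. Handing in.

```bash
python3 -c "
from cell import workorder
print(workorder.close_job())"
```

```text
the job is handed in; nothing more can be done
None
```

The round white marker is flipped: its plate lies flat on the other side with the ringed face up, and the job was handed in at about 10 s of the 48 s allowed. I pressed the tail pad down with the shut fingertips (plate to about 65°), pushed the plate on over from its other side, and pressed it down onto its stop.

**Last checks:**
- **Plate:** it is level by depth, with a slope of 0.004 and its top about 77 mm up, against the 77.5 mm expected.
- **Forces:** the final press onto the stop read about 27 N at the wrist. Every other reading after a move was under about 2 N.
- **Surroundings:** by eye, the stand, beaker and square marker look where they were. I did not measure how far any of them moved. An image difference was cluttered by the moving arm and shadows, so it proves nothing either way.
- **Arm:** it finished at about 270 mm height, over the bench on the robot's side of the marker, reading about 0 N.

No check failed. My position estimates from the scene and wrist cameras differed by about 3–4 mm, too little to matter here.

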